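# Stow the still's copper plates and couplings in the parts drawer

## Task

Put the spare parts of the column still away: every copper sieve plate from the stack on the wooden stand goes flat into the wide bay of the open drawer and every brass coupling from the rubber mat goes into its narrow bay, then push the drawer fully home until it clicks. The plates are too thin and too closely railed to grip where they lie, so slide the top one out over the front edge of the stand and take hold of the part that sticks out; never let a plate fall on the bench. The plain steel plate at the bottom of the stack stays on the stand, and leave the other things on the bench alone.

Things in the scene. Friction and masses are not known exactly. Their poses are not given: they have to be found in the camera images.
- plate_a_c (a point): Copper sieve plate, 120 x 60 x 3 mm, about 0.17 kg, with small dark dots for holes. Point at its centre (half-way through its thickness); x along the 120 mm length, y along the width, z up through it. The upper of the copper plates when both are there; in some starts one of the two is absent.
- plate_b_c (a point): The second copper sieve plate, of the same size, directly on the steel plate and under plate_a; in some starts it is absent and plate_a lies on the steel plate. Point at its centre, axes as for plate_a.
- blank_c (a point): Plain steel plate of the same size 120 x 60 x 3 mm, bottom of the stack, not fastened. It must stay on the stand. Point at its centre.
- stand: Fixed dark wooden block 130 (x) x 86 (y) x 50 mm high, origin under its centre; -x is its front, roughly towards the robot. The stack lies on top, plates along x, between two brass side rails of full length (7 mm thick, 10 mm high, inner faces at y = +-34 mm); front and back are open. Polished plates slide easily on each other (friction about 0.25); a fingertip pressing 5 to 20 N drags the top one along.
- stand_edge (a point): Middle of the top front edge of the stand, 50 mm above the bench; axes as the stand's.
- coupling1_c (a point): Brass pipe coupling: a flange 46 mm in diameter and 8 mm high, on it a round neck 30 mm in diameter and 24 mm high; 32 mm high in all, about 0.14 kg. Point on its axis half-way up (16 mm); z is its axis, up from the flange. Starts standing upright on the rubber mat. Some of the four are absent.
- coupling2_c (a point): As coupling1.
- coupling3_c (a point): As coupling1.
- coupling4_c (a point): As coupling1.
- mat: Fixed black rubber mat 180 x 180 x 3 mm on the bench, origin at the centre of its underside. The couplings stand on it, 80 mm or more from centre to centre.
- drawer (a joint): How far the drawer is pulled out, m: 0 is fully home, about 0.19 to 0.21 at the start. It slides along the unit's x (towards the unit to close). It runs with about 1 N of friction; in the last 12 mm a spring detent resists with some 5 N until about 6 mm, then draws it home.
- drawer_front (a point): Centre of the outer face of the drawer's green front panel, moving with the drawer. The panel is 298 mm wide, 56 mm high (top 66 mm above the bench) and 12 mm thick; +x points into the unit, the way to push. No handle.
- plate_bay (a point): Middle of the wide bay's floor (14 mm above the bench), moves with the drawer; x points into the unit. The bay is 250 mm long in x (front panel's inner face at x = -125 mm) and 154 mm wide in y; open above from the front panel to the unit's front face, i.e. by as much as the drawer is out. Side walls rise 39 mm over the floor, the divider between the bays 30 mm, the front panel 52 mm.
- coupling_bay (a point): Middle of the floor of the narrow bay beside it, on its upper surface (14 mm above the bench); axes, length and walls as for plate_bay, 110 mm wide in y.
- unit: Fixed wooden drawer unit 280 (x) x 302 (y) x 83 mm high; origin at the centre of its underside, front face at x = -140 mm turned roughly to the robot. What is in the drawer must stay under 67 mm above the bench to pass below its top.
- beaker: Bystander: glass beaker, 68 mm wide, 75 mm high, open; origin at its foot. In front of the drawer to the left.
- woodblock: Bystander: flat wooden block 90 x 70 x 22 mm, origin under its centre. In front of the drawer to the right.
- bottle_l: Bystander: clear bottle with white cap, 66 mm wide, 160 mm high, back left.
- bottle_r: Bystander: amber jar with black cap, 72 mm wide, 130 mm high, back right.
Things that resemble listed ones, but are neither listed nor needed, are in the scene too. What is shaped like the part that bears coupling3_c but blue or purple is not meant.

How it is judged:
On the way:
1. every copper plate lies in the wide bay and every coupling in the narrow bay (x of plate_a_c in the frame of plate_bay between -0.08 and 0.08 m and y of plate_a_c in the frame of plate_bay between -0.065 and 0.065 m and z of plate_a_c in the frame of plate_bay between 0 and 0.02 m and angle between each of plate_a_c, plate_b_c's own z axis and vertical below 0.15 rad and x of plate_b_c in the frame of plate_bay between -0.08 and 0.08 m and y of plate_b_c in the frame of plate_bay between -0.065 and 0.065 m and z of plate_b_c in the frame of plate_bay between 0 and 0.02 m and x of coupling1_c in the frame of coupling_bay between -0.115 and 0.115 m and y of coupling1_c in the frame of coupling_bay between -0.048 and 0.048 m and z of coupling1_c in the frame of coupling_bay between 0 and 0.035 m and x of coupling2_c in the frame of coupling_bay between -0.115 and 0.115 m and y of coupling2_c in the frame of coupling_bay between -0.048 and 0.048 m and z of coupling2_c in the frame of coupling_bay between 0 and 0.035 m and x of coupling3_c in the frame of coupling_bay between -0.115 and 0.115 m and y of coupling3_c in the frame of coupling_bay between -0.048 and 0.048 m and z of coupling3_c in the frame of coupling_bay between 0 and 0.035 m and x of coupling4_c in the frame of coupling_bay between -0.115 and 0.115 m and y of coupling4_c in the frame of coupling_bay between -0.048 and 0.048 m and z of coupling4_c in the frame of coupling_bay between 0 and 0.035 m), for 0.2 s.
At the end, for the whole second after the job is handed in: Every copper plate present lies flat (within 0.15 rad) and wholly in the wide bay, every coupling present lies or stands in the narrow bay, all at rest; the steel plate is still on the stand (centre within 30 mm of the stand's); the drawer is within 4 mm of fully home (all of step 1 and linear speed of each of plate_a, plate_b, coupling1, coupling2, coupling3, coupling4 below 0.03 m/s and horizontal distance between blank_c and stand below 0.03 m and height (world z) of blank_c above 0.045 m and value of joint drawer below 0.004 m); the robot touches nothing.
It fails at once if a copper plate fell on the bench (height (world z) of any of plate_a_c, plate_b_c below 0.01 m).
It fails at once if the steel plate was pulled off the stand (horizontal distance between blank_c and stand above 0.04 m or height (world z) of blank_c below 0.045 m).
It fails at once if one of the other things on the bench was disturbed (distance of any of beaker, woodblock, bottle_l, bottle_r from where it was at the start of the episode above 0.03 m).
Of plate_a, plate_b only 1 to 2 are there at a start; the rules pass over those that are not, and their reading is None.
Of coupling1, coupling2, coupling3, coupling4 only 3 to 4 are there at a start; the rules pass over those that are not, and their reading is None.
At some moment in a run one of coupling1, coupling2, coupling3, coupling4 may be knocked a few centimetres aside while the robot is not near it.
It also fails if it takes over 210 s, if anything falls off the work surface, if the arm or the gripper's body presses on something with over 40 N, if the wrist force passes 120 N, or if a joint passes its speed limit or range.

## Robot

A 6-joint arm with a two-finger parallel gripper is mounted at the origin on the work surface. World frame = base frame: x ahead of the robot, y to its left, z up, the work surface at z = 0. Lengths are in m, angles in rad, forces in N, time in s.
With the tool pointing down it reaches from about 0.275 to 0.85 m from the base axis. Payload 5.2 kg.
Tool frame: the origin (TCP) lies midway between the tips of the shut fingers; the grasp point (between the pads) lies 19 mm behind it; z points along the fingers, y is the line along which they close (so a half turn about z gives the same grasp; the last joint's range is limited). The gripper opens to 85 mm and grips with 20 to 120 N. Pads are 22 mm wide; open, the fingers measure 114 mm over their backs; the gripper's body (76 mm by 85 mm) begins 54 mm behind the grasp point. The pads swing forward as they close: fully open they stand 13 mm farther back than shut.
Start: joints at [0.949, 0.259, 1.535, -0, 1.348, -0.203], TCP at [0.224, 0.502, 0.231] pointing down, gripper open.
Joint ranges: [-3.14, 3.14], [-0.91, 2.08], [0.19, 2.58], [-1.22, 4.36], [0.22, 2.71], [-3.12, 3.12]. Speed limits (rad/s): [2.57, 2.57, 3.14, 3.14, 3.14, 3.14].

## Interface

Orientations are given as a rotation vector (axis times angle).
In Python, from workcell import bot gives the robot as it stands.
- The arm moves only by the shell command python3 -m inch 'ROWS' [FORCE]. ROWS is JSON, a list of rows, each a list of 3 entries, a list of its own where there are three numbers: the opening in per cent of the stroke, from 0 (shut) to 100 (fully open), then the shift along the tool's x, y, z in mm, then the turn, a rotation vector about the tool's x, y, z in degrees. A call has 1 to 10 rows; each row shifts and turns the commanded pose from where the row before left it, along the tool's axes as they then stand; what a row does not reach is not made up. A row lasts 1/12 s, in which the tool goes at most 41.7 mm and 7.16 degrees, less where a joint would pass 70% of its speed; a pose out of reach is approached as far as the arm can. A call with a gripper value outside its range is refused whole. The fingers move at their own pace and stop on an object; FORCE is the grip in N (left out, the last holds). Time passes only in rows, so rows that do not move let the fingers close. It gives the time, the measured TCP pose, the force, the opening and the grip force at its end, in the units of the state.
- bot.get_obs(): the state, without advancing time (a new reading comes with each control period).
- bot.read_camera(name): name is "scene" or "top"; returns the picture (384x512x3 uint8, red, green, blue); there is no depth.
- bot.camera_model(name): a dict with "vertical_fov" (degrees; the focal length in pixels is half the picture's height over the tangent of half this angle, whatever the lens; pixels are square), "cx", "cy" (the principal point, pixels), "dist" ([k1, k2, p1, p2, k3] as OpenCV has them; the pictures are not rectified), "R" (3x3) and "t" (3): a world point X has camera coordinates R X + t. Camera axes: x right, y down, z forward; pixel columns grow to the right and rows downward; lengths in m; the calibration is good to about 2 mm. A picture is of the moment at which its call begins. camera_model takes no time and is no camera call.
- bot.sign_off(): hands the job in; it is judged then, once.
The state is a dict: "t": time; "joint_pos": joint angles; "joint_vel": joint speeds; "effort": joint torques, N m; "position": TCP position; "ee_rot": TCP orientation; "force": force on the tool from outside, world axes, zero at the start; "moment": the same for the moment, N m; "width": finger opening in m; "finger_force": force on a finger pad.
Only numpy, scipy, OpenCV 4.12 (cv2) and the standard library are available. Lean on these libraries where they do the work, as an engineer would, in place of code of your own. Each camera call takes 0.05 s, during which the arm holds its last target. There are 200 camera calls.

## Working session

There is one attempt and no reset: what is moved stays moved. The work goes in short steps, Python scripts to look and compute and a shell command to move; the robot and the scene stay as the last step left them, time stands still between calls to the robot, and variables do not carry over. Pictures are saved under pics/ and viewed, at most 15 in all, crops included, and the job is handed in when it is done.

```bash
ls; mkdir -p pics; cat > h.py <<'E'
import numpy as np, cv2
from workcell import bot
def K(n):
    m=bot.camera_model(n); f=192/np.tan(np.radians(m["vertical_fov"])/2)
    return np.array([[f,0,m["cx"]],[0,f,m["cy"]],[0,0,1.]]),np.array(m["dist"],float),np.array(m["R"]),np.array(m["t"])
def ray(n,px,z):
    k,d,R,t=K(n); px=np.array(px,float).reshape(-1,1,2)
    u=cv2.undistortPoints(px,k,d)[:,0]; D=np.c_[u,np.ones(len(u))]@R; C=-R.T@t
    return C+D*((z-C[2])/D[:,2])[:,None]
def proj(n,X):
    k,d,R,t=K(n); return cv2.projectPoints(np.array(X,float).reshape(-1,1,3),cv2.Rodrigues(R)[0],t,k,d)[0][:,0]
def snap(n,f,crop=None,s=1.5):
    im=bot.read_camera(n); o=im[...,::-1]
    if crop: o=o[crop[1]:crop[3],crop[0]:crop[2]]
    cv2.imwrite("pics/"+f,cv2.resize(np.ascontiguousarray(o),None,fx=s,fy=s)); return im
E
python3 - <<'E'
from h import *
for n in("scene","top"):
    im=snap(n,n+"0.png"); np.save(n+"0.npy",im); k,d,R,t=K(n); print(n,k[0,0],d,(-R.T@t).round(3),R.round(2).tolist())
o=bot.get_obs();print(o["position"],o["ee_rot"],o["force"],o["width"])
E
```

```text
pics
scene 356.54666366753 [0.00480626 0.         0.         0.         0.        ] [1.187 0.272 0.737] [[-0.36, 0.93, 0.01], [0.67, 0.26, -0.7], [-0.65, -0.24, -0.72]]
top 459.781349329682 [-0.06470124  0.          0.          0.          0.        ] [0.458 0.048 1.381] [[-0.0, -1.0, -0.0], [-1.0, 0.0, -0.08], [0.08, 0.0, -1.0]]
[0.22336502 0.50210041 0.23054937] [-6.52950401e-01 -3.07228196e+00  2.38473152e-03] [0.58029368 0.16054753 0.54692888] 0.08550481020373209
```

View pics/scene0.png

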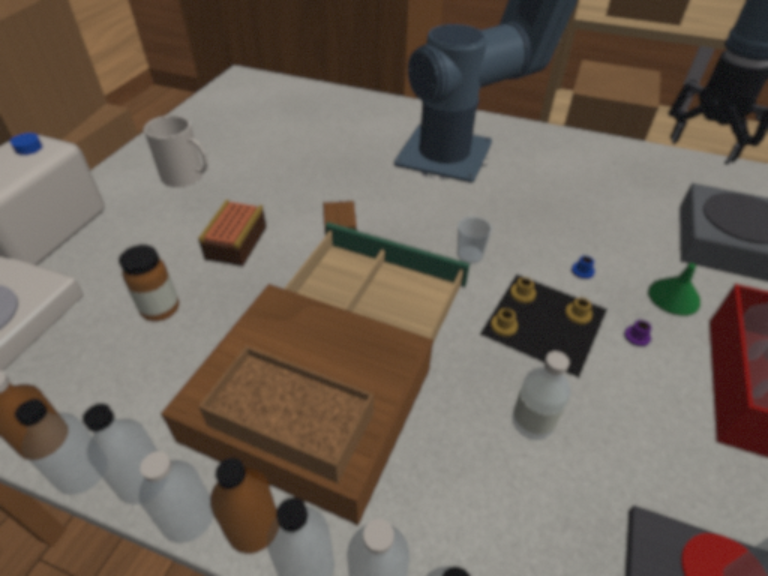

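View pics/top0.png

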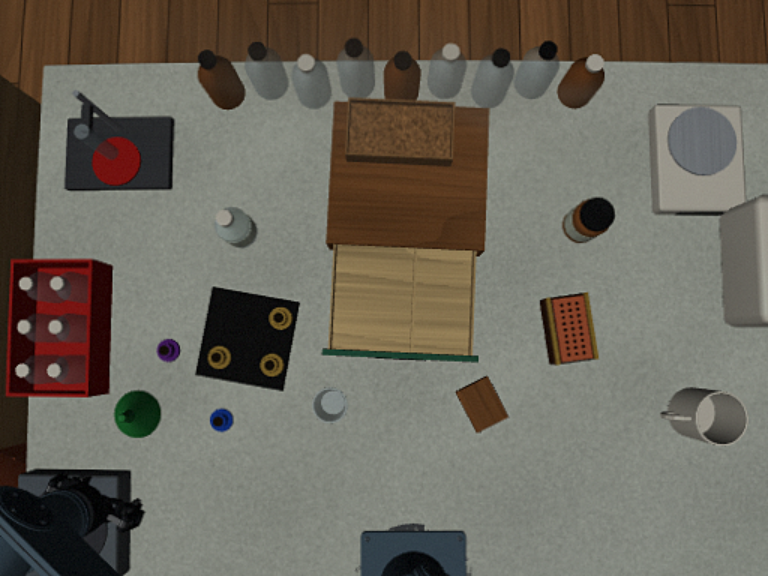

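Top view (1.5x): drawer at (333–475, 245–360), with the wide bay on the left (+y). The stand is at (572, 328), and three couplings are on the mat at (280,318), (219,357) and (271,364). The blue and purple ones are decoys.

```bash
cat > m.py <<'E'
from h import *
im=np.load("top0.npy"); sc=np.load("scene0.npy")
def comps(im,lo,hi,amin,win=None):
    h=cv2.cvtColor(im,cv2.COLOR_RGB2HSV); m=cv2.inRange(h,lo,hi)
    n,l,s,c=cv2.connectedComponentsWithStats(m)
    return [(s[i].tolist(),c[i].round(1).tolist(),cv2.minAreaRect(np.argwhere(l==i)[:,::-1].astype(np.float32))) for i in range(1,n) if s[i,4]>=amin]
if __name__=="__main__":
    h=cv2.cvtColor(im,cv2.COLOR_RGB2HSV); hs=cv2.cvtColor(sc,cv2.COLOR_RGB2HSV)
    for p in[(187,212),(181,243),(383,215),(383,230),(366,220),(396,215),(320,237),(245,237)]: print(p,h[p[1],p[0]])
    print([hs[y,x].tolist() for x,y in[(349,192),(156,152),(385,206)]])
    o=np.hstack([cv2.resize(a,(390,390),interpolation=cv2.INTER_CUBIC) for a in(im[185:250,350:415],sc[125:180,125:180])])
    cv2.imwrite("pics/st.png",o[...,::-1])
E
python3 m.py
```

```text
(187, 212) [ 17 255   9]
(181, 243) [176 119  15]
(383, 215) [  8 177 138]
(383, 230) [  7 179 100]
(366, 220) [ 17 205  36]
(396, 215) [ 48  19 137]
(320, 237) [ 39  18 144]
(245, 237) [ 77 170  57]
[[19, 161, 79], [9, 149, 132], [20, 148, 67]]
```

View pics/st.png

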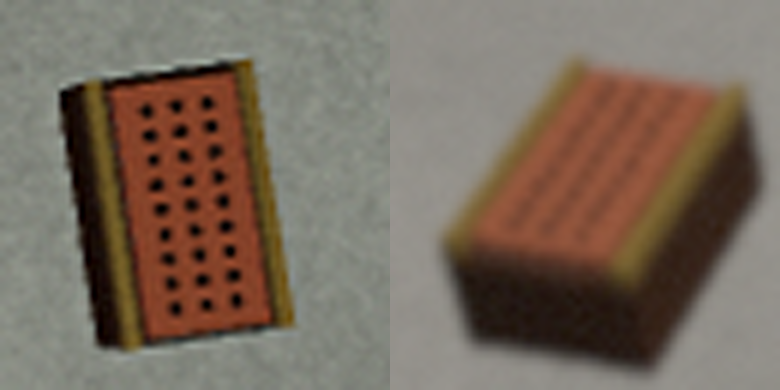

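```bash
cat > m2.py <<'E'
from m import *
def fill(m):
    c,_=cv2.findContours(m,cv2.RETR_EXTERNAL,cv2.CHAIN_APPROX_NONE); return [x for x in c]
def coup(im,n,win,amin=40):
    h=cv2.cvtColor(im,cv2.COLOR_RGB2HSV); m=cv2.inRange(h,(15,110,40),(30,255,255)); w=np.zeros_like(m); x0,y0,x1,y1=win; w[y0:y1,x0:x1]=1; m*=w
    res=[]
    for c in fill(m):
        if cv2.contourArea(c)<amin: continue
        f=np.zeros_like(m); cv2.drawContours(f,[cv2.convexHull(c)],-1,1,-1)
        M=cv2.moments(f,True); q=(M['m10']/M['m00'],M['m01']/M['m00'])
        d=((h[...,2]<45)&(cv2.erode(f,np.ones((3,3)))>0)); e=np.argwhere(d)[:,::-1].mean(0) if d.sum()>3 else q
        res.append((np.round(q,1),np.round(e,1),int(f.sum()),ray(n,[q],.016)[0,:2].round(4),ray(n,[e],.035)[0,:2].round(4)))
    return res
def plate(im,n,win,z):
    h=cv2.cvtColor(im,cv2.COLOR_RGB2HSV); m=cv2.inRange(h,(3,120,60),(12,255,255)); x0,y0,x1,y1=win; w=np.zeros_like(m); w[y0:y1,x0:x1]=1
    c=max(fill(m*w),key=cv2.contourArea); b=cv2.boxPoints(cv2.minAreaRect(c)); X=ray(n,b,z)
    M=cv2.moments(c); q=(M['m10']/M['m00'],M['m01']/M['m00'])
    return X[:,:2].round(4).tolist(), ray(n,[q],z)[0].round(4),np.linalg.norm(X-np.roll(X,1,0),axis=1).round(3)
if __name__=="__main__":
    for r in coup(im,"top",(125,185,205,265)): print("top",*r)
    for r in coup(sc,"scene",(315,175,410,250)): print("scene",*r)
    for z in(.056,.059): print("plate",z,plate(im,"top",(350,185,415,250),z)); print(plate(sc,"scene",(125,125,180,180),z)[1])
    h=cv2.cvtColor(im,cv2.COLOR_RGB2HSV); g=cv2.inRange(h,(65,90,25),(95,255,255)); g[:,:200]=0
    c=max(fill(g),key=cv2.contourArea); c=c[:,0]; L=c[c[:,0]<c[:,0].min()+3]; R=c[c[:,0]>c[:,0].max()-3]; print(L[:,1].min(),L[:,1].max(),R[:,1].min(),R[:,1].max(),c[:,0].min(),c[:,0].max())
    b=cv2.minAreaRect(c); print(b, ray("top",cv2.boxPoints(b),.066)[:,:2].round(4).tolist())
    print("unit",ray("top",[(333/1.5,102/1.5),(489/1.5,108/1.5),(328/1.5,245/1.5),(484/1.5,250/1.5)],.083).round(3).tolist())
    print("div",ray("top",[(413/1.5,247/1.5),(413/1.5,350/1.5)],.044).round(3).tolist())
    print("beaker",ray("top",[(330/1.5,402/1.5)],.04).round(3),"block",ray("top",[(482/1.5,404/1.5)],.022).round(3))
    print("mat",ray("top",[(214/1.5,288/1.5),(299/1.5,302/1.5),(285/1.5,390/1.5),(197/1.5,375/1.5)],.003).round(3).tolist())
E
python3 m2.py
```

```text
top [180.7 243. ] [179.5 242.9] 200 [0.4281 0.2773] [0.4288 0.2778]
top [145.6 237.7] [144.2 237.5] 204 [0.4437 0.3824] [0.4445 0.3817]
top [186.5 211.9] [185.5 211.6] 197 [0.5202 0.2611] [0.5202 0.2609]
scene [336.5 214.7] [337.7 209.4] 289 [0.5228 0.2635] [0.5209 0.2631]
scene [385.9 207.6] [387.8 201.6] 250 [0.4485 0.3843] [0.4436 0.3835]
scene [348.8 193.7] [349.8 187.6] 241 [0.4323 0.2799] [0.4274 0.2781]
plate 0.056 ([[0.5537, -0.2685], [0.5633, -0.3312], [0.4408, -0.3476], [0.4315, -0.2851]], array([ 0.4969, -0.3081,  0.056 ]), array([0.123, 0.064, 0.124, 0.063]))
[ 0.5053 -0.3061  0.056 ]
plate 0.059 ([[0.5535, -0.2677], [0.5631, -0.3304], [0.4408, -0.3467], [0.4316, -0.2844]], array([ 0.4969, -0.3073,  0.059 ]), array([0.123, 0.063, 0.123, 0.063]))
[ 0.5083 -0.3036  0.059 ]
233 236 237 240 215 318
((266.4983825683594, 236.53480529785156), (103.21400451660156, 4.042141914367676), 2.6630005836486816) [[0.4486, 0.1714], [0.4601, 0.1709], [0.4458, -0.1232], [0.4343, -0.1226]]
unit [[0.937, 0.152, 0.083], [0.924, -0.151, 0.083], [0.656, 0.16, 0.083], [0.645, -0.137, 0.083]]
div [[0.657, -0.003, 0.044], [0.456, -0.002, 0.044]]
beaker [[0.356 0.159 0.04 ]] block [[ 0.35  -0.137  0.022]]
mat [[0.581, 0.397, 0.003], [0.553, 0.225, 0.003], [0.377, 0.251, 0.003], [0.407, 0.428, 0.003]]
```

```bash
cat > to.py <<'E'
import sys
from h import *
from scipy.spatial.transform import Rotation as Ro
# to.py x y z yaw(rad, direction of closing axis y vs world +y): turn then shift in tool axes
def go(x,y,z,yaw=-.045):
    o=bot.get_obs(); R=Ro.from_rotvec(o["ee_rot"]); best=None
    for s in(1,-1):
        Y=np.array([-np.sin(yaw),np.cos(yaw),0])*s; Z=np.array([0,0,-1.]); T=Ro.from_matrix(np.c_[np.cross(Y,Z),Y,Z])
        d=(R.inv()*T).as_rotvec(degrees=True)
        if best is None or np.linalg.norm(d)<np.linalg.norm(best[0]): best=(d,T)
    print("turn deg",best[0].round(2),"then shift mm",(best[1].inv().apply(np.array([x,y,z])-o["position"])*1e3).round(1),"x_tool",best[1].as_matrix()[:,0].round(2),"j6",o["joint_pos"][5].round(2),"pos",o["position"].round(4),"F",o["force"].round(1),"w",round(o["width"],4))
if __name__=="__main__": go(*map(float,sys.argv[1:]))
E
python3 to.py .428 .278 .12; python3 to.py .428 .278 .12 1.5
```

```text
turn deg [ -0.09  -0.04 -21.42] then shift mm [-214.5 -214.7  110.5] x_tool [-1.    0.04  0.  ] j6 -0.2 pos [0.2234 0.5021 0.2305] F [0.6 0.2 0.5] w 0.0855
turn deg [-9.000e-02  4.000e-02  7.006e+01] then shift mm [-209.1  220.   110.5] x_tool [0.07 1.   0.  ] j6 -0.2 pos [0.2234 0.5021 0.2305] F [0.6 0.2 0.5] w 0.0855
```

```bash
python3 -m inch '[[100,[0,0,0],[0,0,-7.1]],[100,[0,0,0],[0,0,-7.1]],[100,[0,0,0],[0,0,-7.1]],[100,[-35,-35,0],[0,0,0]],[100,[-35,-35,0],[0,0,0]],[100,[-26,-26,20],[0,0,0]],[100,[-26,-26,20],[0,0,0]],[100,[-26,-26,20],[0,0,0]],[100,[-26,-26,20],[0,0,0]],[100,[-26,-26,20],[0,0,0]]]' 60; python3 to.py .428 .278 .12
```

```text
t: 0.93
position: [0.4035, 0.3039, 0.1308]
ee_rot: [-0.074, -3.141, 0.0]
force: [1.2, -0.1, 0.1]
width: 0.0854
finger_force: 0.0
turn deg [-0.   -0.01 -0.11] then shift mm [-25.6 -24.8  10.8] x_tool [-1.    0.04  0.  ] j6 -1.1 pos [0.4035 0.3039 0.1308] F [ 1.2 -0.1  0.1] w 0.0854
```

```bash
python3 -m inch '[[100,[-14,-14,10],[0,0,0]],[100,[0,0,0],[0,0,0]],[100,[0,0,0],[0,0,0]]]' >/dev/null; python3 to.py .428 .278 .016; python3 - <<'E'
from m2 import *
a=bot.read_camera("top"); b=bot.read_camera("scene")
for r in coup(a,"top",(125,185,205,265)): print("top",*r)
for r in coup(b,"scene",(315,175,410,250)): print("scene",*r)
E
```

```text
turn deg [-0.05 -0.14 -0.29] then shift mm [-12.3 -11.2 104.8] x_tool [-1.    0.04  0.  ] j6 -1.13 pos [0.4162 0.2898 0.1208] F [ 0.   0.1 -0.1] w 0.0853
top [181.  240.8] [179.8 241.8] 128 [0.4347 0.2766] [0.432  0.2768]
top [186.5 211.9] [185.5 211.6] 197 [0.5202 0.2611] [0.5203 0.2611]
scene [336.4 214.4] [337.7 209.4] 289 [0.522  0.2631] [0.5209 0.2631]
scene [386.  207.8] [388.  201.5] 255 [0.4488 0.3845] [0.443 0.384]
scene [348.7 193.6] [348.7 193.6] 239 [0.4321 0.2797] [0.4519 0.2795]
```

```bash
python3 -m inch '[[100,[-12,-11,0],[0,0,0]],[100,[0,0,30],[0,0,0]],[100,[0,0,30],[0,0,0]],[100,[0,0,25],[0,0,0]],[100,[0,0,10],[0,0,0]],[100,[0,0,0],[0,0,0]],[100,[0,0,0],[0,0,0]]]' >/dev/null; python3 to.py .428 .278 .016
```

```text
turn deg [ 0.01  0.02 -0.03] then shift mm [-0.5 -2.2 11.5] x_tool [-1.    0.04  0.  ] j6 -1.16 pos [0.4276 0.2803 0.0275] F [-0.   0.4  0.8] w 0.0854
```

```bash
python3 -m inch '[[100,[0,-2,11],[0,0,0]],[100,[0,0,0],[0,0,0]],[10,[0,0,0],[0,0,0]],[10,[0,0,0],[0,0,0]],[10,[0,0,0],[0,0,0]],[10,[0,0,0],[0,0,0]],[10,[0,0,0],[0,0,0]],[10,[0,0,0],[0,0,0]],[10,[0,0,0],[0,0,0]],[10,[0,0,0],[0,0,0]]]' 50 ; python3 to.py .610 -.063 .13
```

```text
t: 2.7
position: [0.4281, 0.2776, 0.0167]
ee_rot: [0.074, 3.139, 0.001]
force: [-1.3, 0.1, 5.9]
width: 0.0284
finger_force: 48.9
turn deg [ 0.04  0.07 -0.12] then shift mm [-197.  -332.1 -113.3] x_tool [-1.    0.04  0.  ] j6 -1.17 pos [0.4281 0.2776 0.0167] F [-1.3  0.1  5.9] w 0.0284
```

```bash
python3 -m inch '[[10,[0,0,-30],[0,0,0]],[10,[0,0,-30],[0,0,0]],[10,[0,0,-30],[0,0,0]],[10,[0,0,-24],[0,0,0]],[10,[-18,-30,0],[0,0,0]],[10,[-18,-30,0],[0,0,0]],[10,[-18,-30,0],[0,0,0]],[10,[-18,-30,0],[0,0,0]],[10,[-18,-30,0],[0,0,0]],[10,[-18,-30,0],[0,0,0]]]'  && python3 -m inch '[[10,[-18,-30,0],[0,0,0]],[10,[-18,-30,0],[0,0,0]],[10,[-18,-30,0],[0,0,0]],[10,[-18,-30,0],[0,0,0]],[10,[-15,-20,0],[0,0,0]],[10,[0,0,0],[0,0,0]],[10,[0,0,0],[0,0,0]]]' ; python3 to.py .610 -.063 .029
```

```text
t: 3.53
position: [0.5273, 0.0909, 0.1298]
ee_rot: [-0.074, -3.14, -0.0]
force: [0.1, 0.9, -1.3]
width: 0.0285
finger_force: 49.9
t: 4.12
position: [0.6074, -0.0529, 0.1291]
ee_rot: [-0.078, -3.14, -0.001]
force: [-0.0, 0.5, -1.6]
width: 0.0282
finger_force: 50.0
turn deg [ 0.02 -0.06 -0.27] then shift mm [ -3.1 -10.  100.1] x_tool [-1.    0.04  0.  ] j6 -1.79 pos [ 0.6074 -0.0529  0.1291] F [-0.   0.5 -1.6] w 0.0282
```

Take a picture now to check the drawer geometry before lowering.

```bash
python3 -m inch '[[10,[-3,-10,0],[0,0,0]],[10,[0,0,0],[0,0,0]]]' >/dev/null; python3 - <<'E'
from h import *
a=bot.read_camera("scene")[140:260,170:330]; b=bot.read_camera("top")[150:260,205:340]
# predicted bay centres
f=lambda x,dy:(x,.0243-(x-.4415)*.045+dy)
a=cv2.resize(a,None,fx=2.4,fy=2.4,interpolation=2);
P=[(*f(.61,-.08),.014),(*f(.46,-.135),.014),(*f(.46,-.025),.014),(*f(.46,-.019),.014),(*f(.46,.135),.014),(*f(.57,.058),.014),(*f(.57,-.022),.044)]
for u in proj("scene",P): cv2.circle(a,tuple(int(v) for v in (u-[170,140])*2.4),2,(255,0,0),-1)
b=cv2.resize(b,None,fx=2.6,fy=2.6,interpolation=2)
for u in proj("top",P): cv2.circle(b,tuple(int(v) for v in (u-[205,150])*2.6),2,(255,0,0),-1)
o=np.zeros((300,740,3),np.uint8); o[:a.shape[0],:a.shape[1]]=a; o[:b.shape[0],388:388+b.shape[1]]=b[:300]
cv2.imwrite("pics/d1.png",o[...,::-1])
E
```

```text
(no output)
```

View pics/d1.png

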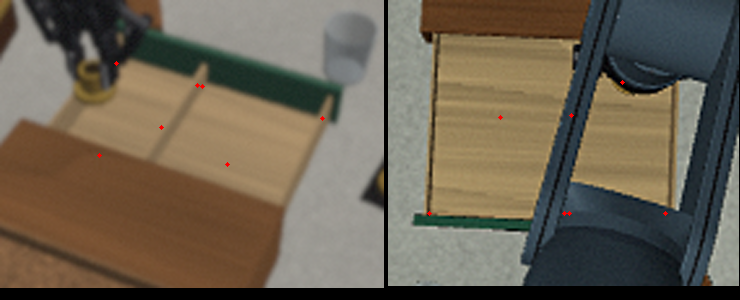

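```bash
python3 -m inch '[[10,[0,0,30],[0,0,0]],[10,[0,0,30],[0,0,0]],[10,[0,0,25],[0,0,0]],[10,[0,0,10],[0,0,0]],[10,[0,0,0],[0,0,0]],[10,[0,0,0],[0,0,0]]]' >/dev/null;python3 to.py .610 -.063 .029
```

```text
turn deg [ 0.01 -0.01 -0.08] then shift mm [-0.1 -1.8  6.1] x_tool [-1.    0.04  0.  ] j6 -1.81 pos [ 0.61   -0.0612  0.0351] F [ 0.6  0.1 -0.9] w 0.0278
```

```bash
python3 -m inch '[[10,[0,-2,5.5],[0,0,0]],[10,[0,0,0],[0,0,0]],[60,[0,0,0],[0,0,0]],[60,[0,0,0],[0,0,0]],[60,[0,0,0],[0,0,0]],[60,[0,0,0],[0,0,0]],[60,[0,0,-30],[0,0,0]],[60,[0,0,-30],[0,0,0]],[60,[0,0,-30],[0,0,0]],[60,[0,0,0],[0,0,0]]]' ;python3 to.py .5205 .2615 .1
```

```text
t: 5.72
position: [0.6137, -0.0647, 0.1262]
ee_rot: [0.073, 3.13, -0.005]
force: [1.2, -0.3, -0.2]
width: 0.0512
finger_force: 0.0
turn deg [-0.16  0.64 -0.11] then shift mm [107.8 321.7  26.2] x_tool [-1.    0.04  0.  ] j6 -1.81 pos [ 0.6137 -0.0647  0.1262] F [ 1.2 -0.3 -0.2] w 0.0512
```

```bash
python3 -m inch '[[100,[10,32,0],[0,0,0]],[100,[10,32,0],[0,0,0]],[100,[10,32,0],[0,0,0]],[100,[10,32,0],[0,0,0]],[100,[10,32,0],[0,0,0]],[100,[10,32,0],[0,0,0]],[100,[10,32,0],[0,0,0]],[100,[10,32,0],[0,0,0]],[100,[10,32,0],[0,0,0]],[100,[10,30,0],[0,0,0]]]' >/dev/null; python3 -m inch '[[100,[0,0,0],[0,0,0]],[100,[0,0,0],[0,0,0]]]' ;python3 to.py .5205 .2615 .1; python3 - <<'E'
from m2 import *
a=bot.read_camera("top"); b=bot.read_camera("scene")
for r in coup(a,"top",(125,185,205,265)): print("top",*r)
for r in coup(b,"scene",(315,175,410,250)): print("scene",*r)
for r in coup(b,"scene",(170,130,250,220)): print("scene",*r)
E
```

```text
t: 6.72
position: [0.5241, 0.2604, 0.1192]
ee_rot: [0.068, 3.141, -0.0]
force: [0.1, 0.1, -0.5]
width: 0.0851
finger_force: 0.0
turn deg [-0.    0.01  0.09] then shift mm [ 3.6  1.  19.2] x_tool [-1.    0.04  0.  ] j6 -1.26 pos [0.5241 0.2604 0.1192] F [ 0.1  0.1 -0.5] w 0.0851
top [146.7 237.5] [144.8 237.4] 173 [0.4442 0.3791] [0.4449 0.3801]
scene [336.4 214.7] [338.  209.5] 294 [0.5229 0.2634] [0.5209 0.2638]
scene [385.9 207.7] [388.  201.5] 252 [0.4485 0.3843] [0.443 0.384]
scene [207.  197.2] [207.  197.2] 224 [ 0.5907 -0.0865] [ 0.6064 -0.0771]
```

```bash
python3 -m inch '[[100,[3.5,1.5,30],[0,0,0]],[100,[0,0,30],[0,0,0]],[100,[0,0,25],[0,0,0]],[100,[0,0,17],[0,0,0]],[100,[0,0,0],[0,0,0]],[100,[0,0,0],[0,0,0]]]' >/dev/null;python3 to.py .5207 .262 .0175
```

```text
turn deg [-0.05 -0.12 -0.22] then shift mm [ 0.8  3.1 -0.9] x_tool [-1.    0.04  0.  ] j6 -1.25 pos [0.5213 0.2589 0.0166] F [0.6 0.9 0.1] w 0.0854
```

```bash
python3 -m inch '[[10,[0,0,0],[0,0,0]],[10,[0,0,0],[0,0,0]],[10,[0,0,0],[0,0,0]],[10,[0,0,0],[0,0,0]],[10,[0,0,0],[0,0,0]],[10,[0,0,0],[0,0,0]],[10,[0,0,0],[0,0,0]],[10,[0,0,0],[0,0,0]]]' 50 ; python3 to.py .552 -.060 .13
```

```text
t: 7.98
position: [0.5222, 0.2607, 0.0186]
ee_rot: [0.073, 3.139, 0.001]
force: [-0.9, -0.4, 4.9]
width: 0.028
finger_force: 48.9
turn deg [ 0.04  0.12 -0.1 ] then shift mm [ -44.2 -319.  -111.4] x_tool [-1.    0.04  0.  ] j6 -1.25 pos [0.5222 0.2607 0.0186] F [-0.9 -0.4  4.9] w 0.028
```

```bash
python3 -m inch '[[10,[0,0,-30],[0,0,0]],[10,[0,0,-30],[0,0,0]],[10,[0,0,-30],[0,0,0]],[10,[0,0,-22],[0,0,0]],[10,[-4,-32,0],[0,0,0]],[10,[-4,-32,0],[0,0,0]],[10,[-4,-32,0],[0,0,0]],[10,[-4,-32,0],[0,0,0]],[10,[-4,-32,0],[0,0,0]],[10,[-4,-32,0],[0,0,0]]]' >/dev/null && python3 -m inch '[[10,[-4,-32,0],[0,0,0]],[10,[-4,-32,0],[0,0,0]],[10,[-4,-32,0],[0,0,0]],[10,[-4,-31,0],[0,0,0]],[10,[-3,0,0],[0,0,0]],[10,[0,0,0],[0,0,0]],[10,[0,0,0],[0,0,0]]]' ; python3 to.py .552 -.060 .0305
```

```text
t: 9.4
position: [0.549, -0.06, 0.1291]
ee_rot: [-0.075, -3.14, -0.001]
force: [0.2, 0.8, -1.6]
width: 0.0281
finger_force: 50.0
turn deg [ 0.04 -0.04 -0.16] then shift mm [-3.   0.1 98.6] x_tool [-1.    0.04  0.  ] j6 -1.83 pos [ 0.549  -0.06    0.1291] F [ 0.2  0.8 -1.6] w 0.0281
```

```bash
python3 -m inch '[[10,[-3,0,30],[0,0,0]],[10,[0,0,30],[0,0,0]],[10,[0,0,25],[0,0,0]],[10,[0,0,13],[0,0,0]],[10,[0,0,0],[0,0,0]],[10,[0,0,0],[0,0,0]],[60,[0,0,0],[0,0,0]],[60,[0,0,0],[0,0,0]],[60,[0,0,0],[0,0,0]],[60,[0,0,0],[0,0,0]]]' ; python3 -m inch '[[60,[0,0,-30],[0,0,0]],[60,[0,0,-30],[0,0,0]],[60,[0,0,-30],[0,0,0]],[60,[0,0,0],[0,0,0]],[60,[0,0,0],[0,0,0]]]' > /dev/null; python3 to.py .444 .382 .11
```

```text
t: 10.23
position: [0.5528, -0.0603, 0.032]
ee_rot: [0.073, 3.139, -0.001]
force: [-0.4, 0.7, -0.2]
width: 0.051
finger_force: 0.0
turn deg [-0.08  0.3  -0.12] then shift mm [129.8 437.6  13.8] x_tool [-1.    0.04  0.  ] j6 -1.83 pos [ 0.5539 -0.061   0.1238] F [-0.3 -0.2 -0.4] w 0.0509
```

```bash
python3 -m inch '[[100,[10,34,0],[0,0,0]],[100,[10,34,0],[0,0,0]],[100,[10,34,0],[0,0,0]],[100,[10,34,0],[0,0,0]],[100,[10,34,0],[0,0,0]],[100,[10,34,0],[0,0,0]],[100,[10,34,0],[0,0,0]],[100,[10,34,0],[0,0,0]],[100,[10,34,0],[0,0,0]],[100,[10,34,0],[0,0,0]]]' >/dev/null; python3 -m inch '[[100,[10,34,0],[0,0,0]],[100,[10,34,0],[0,0,0]],[100,[8,30,0],[0,0,0]],[100,[0,0,0],[0,0,0]],[100,[0,0,0],[0,0,0]]]' ; python3 - <<'E'
from m2 import *
b=bot.read_camera("scene")
for r in coup(b,"scene",(315,175,410,250)): print("scene",*r)
E
python3 to.py .444 .383 .0175
```

```text
t: 11.9
position: [0.4436, 0.384, 0.1197]
ee_rot: [-0.069, -3.139, 0.002]
force: [-0.4, 0.3, -0.3]
width: 0.0854
finger_force: 0.0
scene [385.9 207.5] [388.2 201.4] 249 [0.4479 0.3842] [0.4424 0.3844]
turn deg [-0.11 -0.11 -0.02] then shift mm [1.000e-01 2.000e-01 1.024e+02] x_tool [-1.    0.04  0.  ] j6 -1.0 pos [0.4441 0.3828 0.1199] F [-0.4 -0.6  0.1] w 0.0854
```

```bash
python3 -m inch '[[100,[0,0,30],[0,0,0]],[100,[0,0,30],[0,0,0]],[100,[0,0,25],[0,0,0]],[100,[0,0,17],[0,0,0]],[100,[0,0,0],[0,0,0]],[10,[0,0,0],[0,0,0]],[10,[0,0,0],[0,0,0]],[10,[0,0,0],[0,0,0]],[10,[0,0,0],[0,0,0]],[10,[0,0,0],[0,0,0]]]' 50 >/dev/null; python3 -m inch '[[10,[0,0,0],[0,0,0]],[10,[0,0,0],[0,0,0]],[10,[0,0,0],[0,0,0]]]'; python3 to.py .494 -.058 .13
```

```text
t: 13.03
position: [0.4462, 0.3835, 0.021]
ee_rot: [0.073, 3.138, 0.002]
force: [0.0, -1.2, 5.7]
width: 0.0278
finger_force: 48.9
turn deg [ 0.07  0.16 -0.1 ] then shift mm [ -67.7 -439.  -109. ] x_tool [-1.    0.04  0.  ] j6 -1.0 pos [0.4462 0.3835 0.021 ] F [ 0.  -1.2  5.7] w 0.0278
```

```bash
python3 -m inch '[[10,[0,0,-30],[0,0,0]],[10,[0,0,-30],[0,0,0]],[10,[0,0,-30],[0,0,0]],[10,[0,0,-20],[0,0,0]],[10,[-5,-34,0],[0,0,0]],[10,[-5,-34,0],[0,0,0]],[10,[-5,-34,0],[0,0,0]],[10,[-5,-34,0],[0,0,0]],[10,[-5,-34,0],[0,0,0]],[10,[-5,-34,0],[0,0,0]]]' >/dev/null && python3 -m inch '[[10,[-5,-34,0],[0,0,0]],[10,[-5,-34,0],[0,0,0]],[10,[-5,-34,0],[0,0,0]],[10,[-5,-34,0],[0,0,0]],[10,[-5,-34,0],[0,0,0]],[10,[-5,-34,0],[0,0,0]],[10,[-5,-30,0],[0,0,0]],[10,[0,0,0],[0,0,0]],[10,[0,0,0],[0,0,0]]]' >/dev/null; python3 to.py .494 -.058 .033
```

```text
turn deg [-0.01  0.04 -0.31] then shift mm [-4.3  1.2 96.7] x_tool [-1.    0.04  0.  ] j6 -1.87 pos [ 0.4896 -0.059   0.1297] F [ 0.   0.6 -1.6] w 0.0279
```

```bash
python3 -m inch '[[10,[-4,1,30],[0,0,0]],[10,[0,0,30],[0,0,0]],[10,[0,0,25],[0,0,0]],[10,[0,0,11],[0,0,0]],[10,[0,0,0],[0,0,0]],[10,[0,0,0],[0,0,0]],[60,[0,0,0],[0,0,0]],[60,[0,0,0],[0,0,0]],[60,[0,0,0],[0,0,0]],[60,[0,0,0],[0,0,0]]]' ; python3 -m inch '[[60,[0,0,-30],[0,0,0]],[60,[0,0,-30],[0,0,0]],[60,[0,0,-35],[0,0,0]],[0,[0,0,0],[0,0,0]],[0,[0,0,0],[0,0,0]]]' > /dev/null; python3 to.py .512 -.306 .1 .14
```

```text
t: 15.45
position: [0.4938, -0.0565, 0.0338]
ee_rot: [0.073, 3.14, -0.0]
force: [-0.5, 0.2, -0.0]
width: 0.0513
finger_force: 0.0
turn deg [ -0.12   0.3  -10.72] then shift mm [  18.  -248.7   30.6] x_tool [-0.99 -0.14 -0.  ] j6 -1.86 pos [ 0.4951 -0.0572  0.1306] F [-0.5  0.2  0.1] w 0.0284
```

```bash
python3 -m inch '[[0,[0,0,0],[0,0,-5.2]],[0,[0,0,0],[0,0,-5.2]],[0,[2,-35,0],[0,0,0]],[0,[2,-35,0],[0,0,0]],[0,[2,-35,0],[0,0,0]],[0,[2,-35,0],[0,0,0]],[0,[2,-35,0],[0,0,0]],[0,[2,-35,0],[0,0,0]],[0,[0,-35,0],[0,0,0]],[0,[0,0,0],[0,0,0]]]' >/dev/null; python3 -m inch '[[0,[0,0,0],[0,0,0]]]' ; python3 to.py .522 -.3047 .068 .134
python3 - <<'E'
from m2 import *
b=bot.read_camera("scene"); np.save("s1.npy",b)
o=cv2.resize(b[130:250,170:330],None,fx=3,fy=3,interpolation=2); cv2.imwrite("pics/d2.png",o[...,::-1])
E
```

```text
t: 16.78
position: [0.5134, -0.3024, 0.1262]
ee_rot: [0.206, -3.133, -0.003]
force: [-0.3, 0.3, -1.1]
width: -0.0001
finger_force: 0.0
turn deg [ 0.13 -0.11 -0.16] then shift mm [-8.2 -3.5 58.2] x_tool [-0.99 -0.13 -0.  ] j6 -2.42 pos [ 0.5134 -0.3024  0.1262] F [-0.3  0.3 -1.1] w -0.0001
```

View pics/d2.png

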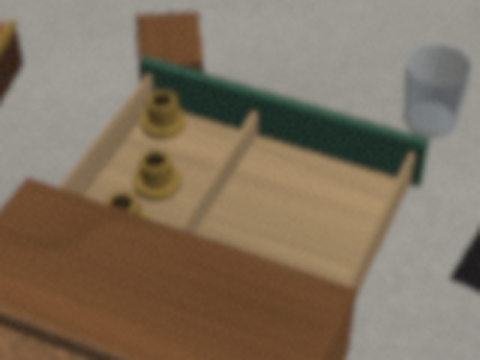

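All three couplings stand in the narrow bay, at crop (162,112), (155,175) and (122,207). The wide bay is empty.

```bash
python3 -m inch '[[0,[-8,-3.5,28],[0,0,0]],[0,[0,0,25],[0,0,0]],[0,[0,0,5],[0,0,0]],[0,[0,0,0],[0,0,0]],[0,[0,0,0],[0,0,0]],[0,[0,0,0],[0,0,0]]]'; for i in 1 2 3; do echo; done; python3 to.py .522 -.3047 .06 .134
```

```text
t: 17.33
position: [0.5236, -0.3033, 0.0717]
ee_rot: [-0.212, 3.133, -0.002]
force: [-0.4, -0.4, 0.4]
width: -0.0001
finger_force: 0.0



turn deg [-0.08  0.07  0.08] then shift mm [ 1.7 -1.2 11.7] x_tool [-0.99 -0.13 -0.  ] j6 -2.42 pos [ 0.5236 -0.3033  0.0717] F [-0.4 -0.4  0.4] w -0.0001
```

```bash
python3 -m inch '[[0,[0,-1,9],[0,0,0]],[0,[0,0,0],[0,0,0]],[0,[0,0,0],[0,0,0]]]' | grep -E "pos|^force"; python3 -m inch '[[0,[0,0,2],[0,0,0]],[0,[0,0,0],[0,0,0]],[0,[0,0,0],[0,0,0]]]' | grep -E "pos|^force"; 
```

```text
position: [0.5228, -0.3044, 0.0614]
force: [0.2, 0.0, -0.0]
position: [0.5229, -0.3045, 0.0593]
force: [-0.4, -0.7, 0.4]
```

```bash
python3 -m inch '[[0,[0,0,1],[0,0,0]],[0,[0,0,0],[0,0,0]],[0,[0,0,0],[0,0,0]]]' | grep -E "pos|^force"; python3 -m inch '[[0,[0,0,1],[0,0,0]],[0,[0,0,0],[0,0,0]],[0,[0,0,0],[0,0,0]]]' | grep -E "pos|^force"; 
```

```text
position: [0.5232, -0.3048, 0.0591]
force: [-2.4, 0.6, 5.0]
position: [0.5236, -0.305, 0.0591]
force: [-2.7, 1.6, 10.1]
```

Contact is at z = 0.059, so there are two copper plates. The press is at 10 N, so I'll drag forward.

```bash
python3 -m inch '[[0,[3,0,0],[0,0,0]],[0,[3,0,0],[0,0,0]],[0,[3,0,0],[0,0,0]],[0,[3,0,0],[0,0,0]],[0,[3,0,0],[0,0,0]],[0,[0,0,0],[0,0,0]]]'  | grep -E "pos|^force"; python3 - <<'E'
from h import *
snap("scene","p1.png",(110,110,210,190),4)
E
```

```text
position: [0.5094, -0.3077, 0.059]
force: [0.2, -0.2, 8.8]
```

View pics/p1.png

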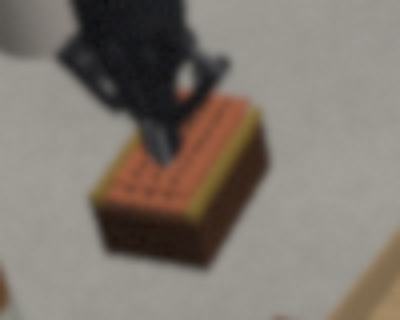

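```bash
python3 -m inch '[[0,[4,0,0.3],[0,0,0]],[0,[4,0,0],[0,0,0]],[0,[4,0,0],[0,0,0]],[0,[4,0,0],[0,0,0]]]'  | grep -E "pos|^force"; python3 -m inch '[[0,[4,0,0],[0,0,0]],[0,[4,0,0],[0,0,0]],[0,[4,0,0],[0,0,0]],[0,[4,0,0],[0,0,0]],[0,[3,0,0],[0,0,0]],[0,[0,0,0],[0,0,0]]]'  | grep -E "pos|^force"; python3 - <<'E'
from h import *
snap("top","p2.png",(340,170,430,260),6)
E
```

```text
position: [0.4943, -0.31, 0.0591]
force: [2.0, 0.9, 9.2]
position: [0.4749, -0.3127, 0.059]
force: [0.7, -0.2, 9.7]
```

View pics/p2.png

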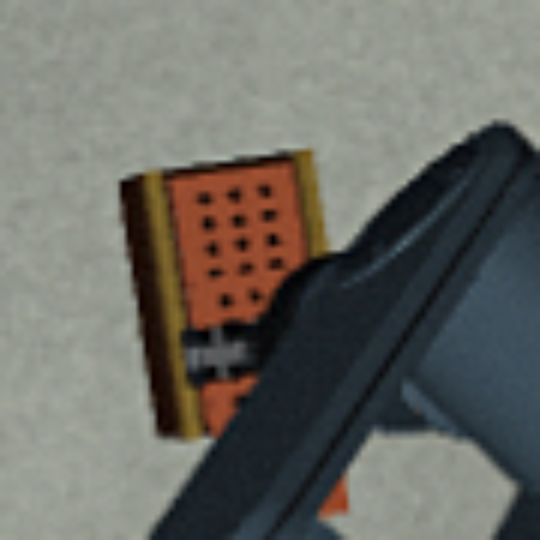

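```bash
python3 - <<'E'
from h import *
X=ray("top",[(397.8,255.3)],.0585)[0]; e=np.array([.431,-.317]); u=np.array([.991,.134]); d=X[:2]-e; print(X,d@u, d@[-u[1],u[0]])
E
python3 -m inch '[[0,[0,0,-20],[0,0,0]],[50,[0,0,-20],[0,0,0]],[100,[0,0,0],[0,0,0]],[100,[0,0,0],[0,0,0]],[100,[0,0,0],[0,0,0]]]'  | grep -E "pos|^force"; python3 to.py .4055 -.3205 .09 .134
```

```text
[ 0.39192621 -0.35328933  0.0585    ] -0.043584894850823765 -0.030726840810635966
position: [0.4731, -0.3109, 0.0964]
force: [0.1, 0.5, -0.4]
turn deg [ 0.03 -0.02  0.03] then shift mm [68.3 -0.5  6.4] x_tool [-0.99 -0.13 -0.  ] j6 -2.48 pos [ 0.4731 -0.3109  0.0964] F [ 0.1  0.5 -0.4] w 0.048
```

```bash
python3 -m inch '[[100,[34,0,0],[0,0,0]],[100,[34,0,0],[0,0,0]],[100,[0,0,0],[0,0,0]],[100,[0,0,0],[0,0,0]]]' >/dev/null; python3 to.py .4055 -.3205 .038 .134
```

```text
turn deg [ 0.14 -0.09 -0.1 ] then shift mm [-1.2 -1.  57.8] x_tool [-0.99 -0.13 -0.  ] j6 -2.59 pos [ 0.4042 -0.3197  0.0958] F [ 1.1 -0.3  0.6] w 0.0854
```

```bash
python3 -m inch '[[100,[-1,-1,15],[0,0,0]],[100,[0,0,15],[0,0,0]],[100,[0,0,15],[0,0,0]],[100,[0,0,12],[0,0,0]],[100,[0,0,0],[0,0,0]],[100,[0,0,0],[0,0,0]]]'|grep -E "pos|^force"; python3 -m inch '[[50,[0,0,0],[0,0,0]],[50,[0,0,0],[0,0,0]],[50,[0,0,0],[0,0,0]],[50,[0,0,0],[0,0,0]],[50,[0,0,0],[0,0,0]],[50,[0,0,0],[0,0,0]]]' 50; python3 - <<'E'
from h import *
snap("scene","p3.png",(95,90,215,180),5)
E
```

```text
position: [0.4073, -0.3204, 0.039]
force: [0.1, -0.7, -0.3]
t: 21.52
position: [0.4077, -0.3216, 0.0407]
ee_rot: [-0.211, 3.133, -0.002]
force: [1.9, 0.3, 2.9]
width: 0.058
finger_force: 52.8
```

View pics/p3.png

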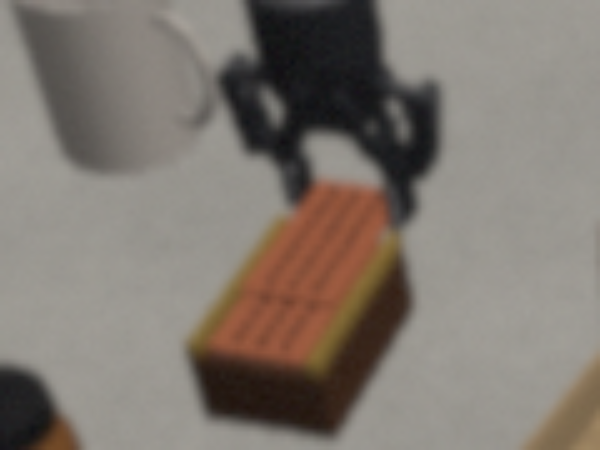

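```bash
python3 -m inch '[[50,[0,0,0],[0,0,0]],[50,[0,0,-8],[0,0,0]],[50,[0,0,-12],[0,0,0]],[50,[0,0,-20],[0,0,0]],[50,[0,0,-20],[0,0,0]],[50,[0,0,-20],[0,0,0]],[50,[0,0,0],[0,0,0]],[50,[0,0,0],[0,0,0]]]' 80;  python3 to.py .515 .079 .125 -.045;  python3 - <<'E'
from h import *
snap("scene","p4.png",(95,60,215,180),4)
E
```

```text
t: 22.23
position: [0.4072, -0.3214, 0.1206]
ee_rot: [-0.211, 3.134, -0.002]
force: [-0.6, -0.6, -1.1]
width: 0.0567
finger_force: 85.2
turn deg [-0.07  0.04 10.29] then shift mm [-89.7 404.8  -4.4] x_tool [-1.    0.04  0.  ] j6 -2.59 pos [ 0.4072 -0.3214  0.1206] F [-0.6 -0.6 -1.1] w 0.0567
```

View pics/p4.png

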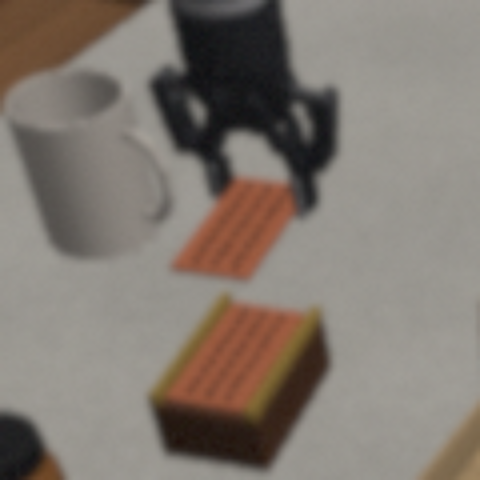

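The plate is held and level, and the second one stays put. Now to the wide bay.

```bash
python3 -m inch '[[50,[0,0,-10],[0,0,3.4]],[50,[0,0,0],[0,0,3.4]],[50,[0,0,0],[0,0,3.4]],[50,[-5,20,0],[0,0,0]],[50,[-6,28,0],[0,0,0]],[50,[-6,28,0],[0,0,0]],[50,[-6,28,0],[0,0,0]],[50,[-6,28,0],[0,0,0]],[50,[-6,28,0],[0,0,0]],[50,[-6,28,0],[0,0,0]]]' >/dev/null; python3 -m inch '[[50,[-6,28,0],[0,0,0]],[50,[-6,28,0],[0,0,0]],[50,[-6,28,0],[0,0,0]],[50,[-6,28,0],[0,0,0]],[50,[-6,28,0],[0,0,0]],[50,[-6,28,0],[0,0,0]],[50,[-6,28,0],[0,0,0]],[50,[-6,28,0],[0,0,0]],[50,[-3,20,0],[0,0,0]],[50,[0,0,0],[0,0,0]]]'|grep -E "pos|^force|wid"; python3 to.py .515 .079 .022 -.045
```

```text
position: [0.5169, 0.1099, 0.128]
force: [-0.6, 0.3, -1.4]
width: 0.0566
turn deg [ 0.08 -0.2   0.26] then shift mm [  0.5 -31.  106. ] x_tool [-1.    0.04  0.  ] j6 -1.53 pos [0.5169 0.1099 0.128 ] F [-0.6  0.3 -1.4] w 0.0566
```

```bash
python3 -m inch '[[50,[0,-16,0],[0,0,0]],[50,[0,-15,0],[0,0,0]],[50,[0,0,25],[0,0,0]],[50,[0,0,25],[0,0,0]],[50,[0,0,25],[0,0,0]],[50,[0,0,20],[0,0,0]],[50,[0,0,0],[0,0,0]],[50,[0,0,0],[0,0,0]]]' |grep -E "pos|^force"; python3 -m inch '[[50,[0,0,10],[0,0,0]],[50,[0,0,0],[0,0,0]],[50,[0,0,0],[0,0,0]]]' |grep -E "pos|^force"; python3 to.py .515 .079 .015 -.045
```

```text
position: [0.5144, 0.0751, 0.0331]
force: [-0.6, 0.3, -1.7]
position: [0.5168, 0.0754, 0.0253]
force: [-0.8, -0.4, -2.4]
turn deg [-0.    0.03  0.08] then shift mm [ 1.9  3.5 10.3] x_tool [-1.    0.04  0.  ] j6 -1.6 pos [0.5168 0.0754 0.0253] F [-0.8 -0.4 -2.4] w 0.0567
```

```bash
python3 -m inch '[[50,[2,3,5],[0,0,0]],[50,[0,0,0],[0,0,0]],[50,[0,0,0],[0,0,0]]]' |grep -E "pos|^force";python3 -m inch '[[50,[0,0,4],[0,0,0]],[50,[0,0,0],[0,0,0]],[50,[0,0,0],[0,0,0]]]' |grep -E "pos|^force"; python3 -m inch '[[50,[0,0,3],[0,0,0]],[50,[0,0,0],[0,0,0]],[50,[0,0,0],[0,0,0]]]' |grep -E "pos|^force"
```

```text
position: [0.5144, 0.0789, 0.0201]
force: [0.1, 0.3, -2.2]
position: [0.5145, 0.0786, 0.0158]
force: [0.2, 0.2, -2.0]
position: [0.5145, 0.0785, 0.0128]
force: [0.3, 0.5, -1.5]
```

```bash
python3 -m inch '[[50,[0,0,3],[0,0,0]],[50,[0,0,0],[0,0,0]],[50,[0,0,0],[0,0,0]]]' |grep -E "pos|^force";python3 -m inch '[[50,[0,0,2],[0,0,0]],[50,[0,0,0],[0,0,0]],[50,[0,0,0],[0,0,0]]]' |grep -E "pos|^force"; 
```

```text
position: [0.5147, 0.0786, 0.0099]
force: [0.5, 0.4, -1.8]
position: [0.5171, 0.0784, 0.0098]
force: [-0.0, -0.4, 9.6]
```

```bash
python3 -m inch '[[50,[0,0,-2],[0,0,0]],[50,[0,0,0],[0,0,0]],[85,[0,0,0],[0,0,0]],[85,[0,0,0],[0,0,0]],[85,[0,0,0],[0,0,0]],[85,[0,0,-30],[0,0,0]],[85,[0,0,-30],[0,0,0]],[85,[0,0,-30],[0,0,0]],[85,[0,0,-25],[0,0,0]],[85,[0,0,0],[0,0,0]]]' |grep -E "pos|^force|wid"; python3 - <<'E'
from h import *
snap("scene","p5.png",(170,130,330,250),3)
E
python3 to.py .515 -.306 .12 .134
```

```text
position: [0.518, 0.0785, 0.1301]
force: [0.7, 0.1, -0.1]
width: 0.0724
turn deg [ -0.04   0.36 -10.16] then shift mm [  53.1 -380.8    7.7] x_tool [-0.99 -0.13 -0.  ] j6 -1.59 pos [0.5168 0.0785 0.1277] F [-0.6 -0.4 -0.4] w 0.0724
```

View pics/p5.png

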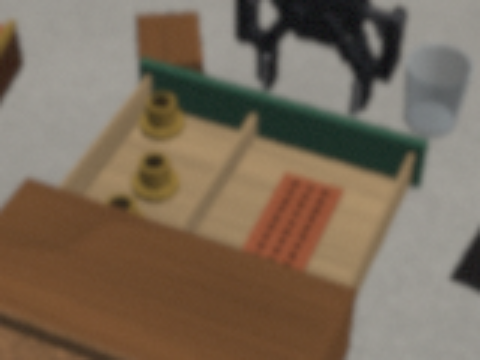

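Plate one lies flat in the wide bay, at crop (295,225). Now the second.

```bash
python3 -m inch '[[0,[0,0,0],[0,0,-5]],[0,[0,0,0],[0,0,-5.2]],[0,[5,-34,0],[0,0,0]],[0,[5,-34,0],[0,0,0]],[0,[5,-34,0],[0,0,0]],[0,[5,-34,0],[0,0,0]],[0,[5,-34,0],[0,0,0]],[0,[5,-34,0],[0,0,0]],[0,[5,-34,0],[0,0,0]],[0,[5,-34,0],[0,0,0]]]' >/dev/null; python3 -m inch '[[0,[5,-34,0],[0,0,0]],[0,[4,-34,0],[0,0,0]],[0,[0,-34,0],[0,0,0]],[0,[0,0,0],[0,0,0]],[0,[0,0,0],[0,0,0]]]' |grep -E "pos|^force|wid"; python3 to.py .522 -.3047 .068 .134
python3 - <<'E'
from m2 import *
print(plate(bot.read_camera("scene"),"scene",(125,125,180,180),.056), plate(sc,"scene",(125,125,180,180),.059)[1])
E
```

```text
position: [0.5153, -0.3, 0.123]
force: [0.2, 0.6, -0.5]
width: -0.0002
turn deg [ 0.11 -0.1  -0.15] then shift mm [-6.  -5.6 55. ] x_tool [-0.99 -0.13 -0.  ] j6 -2.42 pos [ 0.5153 -0.3     0.123 ] F [ 0.2  0.6 -0.5] w -0.0002
([[0.5668, -0.3259], [0.4166, -0.3548], [0.4421, -0.2849], [0.586, -0.2631]], array([ 0.5081, -0.3048,  0.056 ]), array([0.066, 0.153, 0.074, 0.146])) [ 0.5083 -0.3036  0.059 ]
```

```bash
python3 -m inch '[[0,[-6,-5.5,25],[0,0,0]],[0,[0,0,25],[0,0,0]],[0,[0,0,8],[0,0,0]],[0,[0,0,0],[0,0,0]],[0,[0,0,0],[0,0,0]],[0,[0,0,0],[0,0,0]]]' |grep -E "pos|^force";  python3 to.py .522 -.3047 .0575 .134
```

```text
position: [0.5236, -0.303, 0.0682]
force: [0.6, -0.2, 0.8]
turn deg [-0.06  0.06  0.08] then shift mm [ 1.8 -1.5 10.7] x_tool [-0.99 -0.13 -0.  ] j6 -2.42 pos [ 0.5236 -0.303   0.0682] F [ 0.6 -0.2  0.8] w 0.0002
```

```bash
python3 -m inch '[[0,[0,-1.5,9],[0,0,0]],[0,[0,0,0],[0,0,0]],[0,[0,0,0],[0,0,0]]]' | grep -E "pos|^force"; python3 -m inch '[[0,[0,0,3],[0,0,0]],[0,[0,0,0],[0,0,0]],[0,[0,0,0],[0,0,0]]]' | grep -E "pos|^force"; 
```

```text
position: [0.523, -0.3047, 0.0581]
force: [0.1, -0.3, -0.6]
position: [0.5237, -0.3054, 0.0561]
force: [-1.3, 0.6, 4.9]
```

```bash
python3 -m inch '[[0,[0,0,1],[0,0,0]],[0,[0,0,0],[0,0,0]],[0,[3,0,0],[0,0,0]],[0,[3,0,0],[0,0,0]],[0,[3,0,0],[0,0,0]],[0,[4,0,0.3],[0,0,0]],[0,[4,0,0],[0,0,0]],[0,[0,0,0],[0,0,0]]]' | grep -E "pos|^force"; python3 -m inch '[[0,[4,0,0],[0,0,0]],[0,[4,0,0],[0,0,0]],[0,[4,0,0],[0,0,0]],[0,[4,0,0],[0,0,0]],[0,[4,0,0],[0,0,0]],[0,[4,0,0],[0,0,0]],[0,[4,0,0],[0,0,0]],[0,[4,0,0],[0,0,0]],[0,[2,0,0],[0,0,0]],[0,[0,0,0],[0,0,0]]]'  | grep -E "pos|^force"; python3 - <<'E'
from h import *
snap("top","p6.png",(340,170,430,260),6)
E
```

```text
position: [0.5078, -0.3087, 0.0561]
force: [-0.3, 0.1, 9.4]
position: [0.4742, -0.3133, 0.0561]
force: [1.0, -0.8, 10.4]
```

View pics/p6.png

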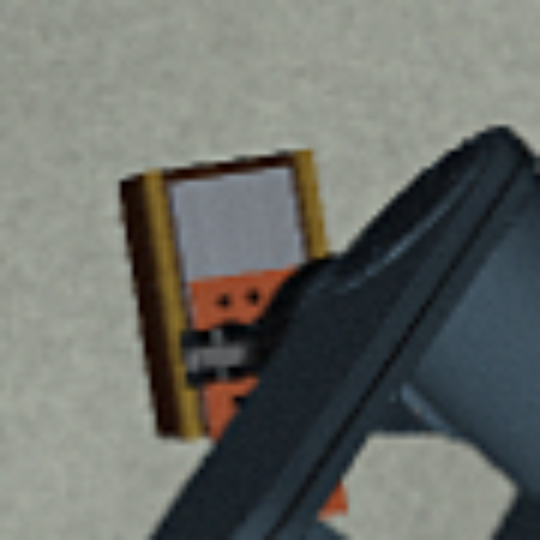

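The steel plate hasn't moved. The copper plate's front corner is at crop (347,512), the same ~44 mm overhang as before.

```bash
python3 -m inch '[[0,[0,0,-20],[0,0,0]],[50,[0,0,-20],[0,0,0]],[100,[0,0,0],[0,0,0]],[100,[0,0,0],[0,0,0]],[100,[34,0,0],[0,0,0]],[100,[34,0,0],[0,0,0]],[100,[0,0,0],[0,0,0]],[100,[0,0,0],[0,0,0]]]'  | grep -E "pos|^force|wid"; python3 to.py .4055 -.3205 .035 .134
```

```text
position: [0.4034, -0.3202, 0.0926]
force: [0.0, -0.5, 0.2]
width: 0.0831
turn deg [ 0.12 -0.07 -0.11] then shift mm [-2.  -0.6 57.6] x_tool [-0.99 -0.13 -0.  ] j6 -2.59 pos [ 0.4034 -0.3202  0.0926] F [ 0.  -0.5  0.2] w 0.0831
```

```bash
python3 -m inch '[[100,[-1,-1,15],[0,0,0]],[100,[0,0,15],[0,0,0]],[100,[0,0,15],[0,0,0]],[100,[0,0,12],[0,0,0]],[100,[0,0,0],[0,0,0]],[100,[0,0,0],[0,0,0]]]'|grep -E "pos|^force"; python3 -m inch '[[50,[0,0,0],[0,0,0]],[50,[0,0,0],[0,0,0]],[50,[0,0,0],[0,0,0]],[50,[0,0,0],[0,0,0]],[50,[0,0,0],[0,0,0]],[50,[0,0,0],[0,0,0]]]' 50;  python3 -m inch '[[50,[0,0,0],[0,0,0]],[50,[0,0,-8],[0,0,0]],[50,[0,0,-12],[0,0,0]],[50,[0,0,-20],[0,0,0]],[50,[0,0,-20],[0,0,0]],[50,[0,0,-25],[0,0,0]],[50,[0,0,0],[0,0,0]],[50,[0,0,0],[0,0,0]]]' 80;  python3 to.py .515 .079 .125 -.045;  python3 - <<'E'
from h import *
snap("scene","p7.png",(95,60,215,180),4)
E
```

```text
position: [0.4065, -0.3209, 0.0358]
force: [-0.0, -0.5, -0.4]
t: 32.52
position: [0.4069, -0.3221, 0.0374]
ee_rot: [-0.211, 3.133, -0.002]
force: [1.7, 1.1, 2.5]
width: 0.058
finger_force: 52.7
t: 33.18
position: [0.4065, -0.322, 0.1227]
ee_rot: [-0.211, 3.133, -0.003]
force: [0.3, -0.6, -2.5]
width: 0.0567
finger_force: 85.2
turn deg [-0.11  0.06 10.29] then shift mm [-90.3 405.5  -2.3] x_tool [-1.    0.04  0.  ] j6 -2.59 pos [ 0.4065 -0.322   0.1227] F [ 0.3 -0.6 -2.5] w 0.0567
```

View pics/p7.png

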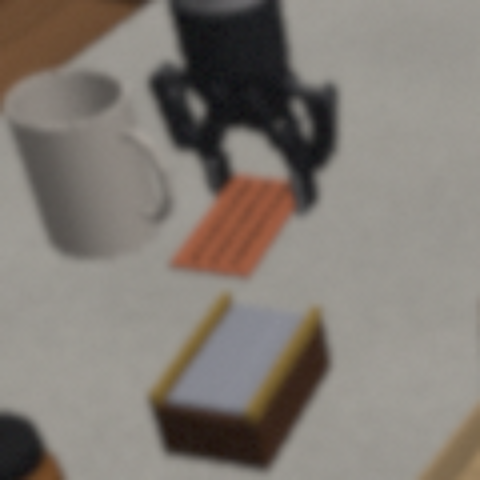

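The second plate is held level and the steel plate is still on the stand. Carrying it over.

```bash
python3 -m inch '[[50,[0,0,-8],[0,0,3.4]],[50,[0,0,0],[0,0,3.4]],[50,[0,0,0],[0,0,3.4]],[50,[-5,20,0],[0,0,0]],[50,[-6,28,0],[0,0,0]],[50,[-6,28,0],[0,0,0]],[50,[-6,28,0],[0,0,0]],[50,[-6,28,0],[0,0,0]],[50,[-6,28,0],[0,0,0]],[50,[-6,28,0],[0,0,0]]]' >/dev/null; python3 -m inch '[[50,[-6,28,0],[0,0,0]],[50,[-6,28,0],[0,0,0]],[50,[-6,28,0],[0,0,0]],[50,[-6,28,0],[0,0,0]],[50,[-6,28,0],[0,0,0]],[50,[-6,28,0],[0,0,0]],[50,[-6,28,0],[0,0,0]],[50,[-3,20,0],[0,0,0]],[50,[0,0,0],[0,0,0]],[50,[0,0,0],[0,0,0]]]'|grep -E "pos|^force|wid"; python3 to.py .515 .079 .03 -.045
```

```text
position: [0.5084, 0.0793, 0.1279]
force: [0.5, 1.0, -1.4]
width: 0.0566
turn deg [-0.01 -0.22  0.23] then shift mm [-6.6  0.  97.9] x_tool [-1.    0.04  0.  ] j6 -1.59 pos [0.5084 0.0793 0.1279] F [ 0.5  1.  -1.4] w 0.0566
```

```bash
python3 -m inch '[[50,[-6.5,0,25],[0,0,0]],[50,[0,0,25],[0,0,0]],[50,[0,0,25],[0,0,0]],[50,[0,0,20],[0,0,0]],[50,[0,0,0],[0,0,0]],[50,[0,0,0],[0,0,0]]]' |grep -E "pos|^force"; python3 -m inch '[[50,[0,0,10],[0,0,0]],[50,[0,0,0],[0,0,0]],[50,[0,0,0],[0,0,0]]]' |grep -E "pos|^force"; python3 to.py .515 .079 .015 -.045
```

```text
position: [0.5146, 0.0771, 0.0333]
force: [-0.1, -0.2, -2.0]
position: [0.5166, 0.0778, 0.0251]
force: [-0.7, 0.2, -1.5]
turn deg [-0.    0.04  0.07] then shift mm [ 1.6  1.1 10.1] x_tool [-1.    0.04  0.  ] j6 -1.59 pos [0.5166 0.0778 0.0251] F [-0.7  0.2 -1.5] w 0.0567
```

```bash
python3 -m inch '[[50,[0,1,5],[0,0,0]],[50,[0,0,5],[0,0,0]],[50,[0,0,0],[0,0,0]],[50,[0,0,0],[0,0,0]]]' |grep -E "pos|^force"; python3 -m inch '[[85,[0,0,0],[0,0,0]],[85,[0,0,0],[0,0,0]],[85,[0,0,0],[0,0,0]],[85,[0,0,0],[0,0,0]],[85,[0,0,-30],[0,0,0]],[85,[0,0,-30],[0,0,0]],[85,[0,0,-30],[0,0,0]],[85,[0,0,-20],[0,0,0]],[0,[0,0,0],[0,0,0]],[0,[0,0,0],[0,0,0]]]' |grep -E "pos|^force|wid"; python3 - <<'E'
from h import *
snap("scene","p8.png",(170,130,330,250),3)
E
python3 to.py .40 .024 .13 -.045
```

```text
position: [0.5161, 0.0791, 0.0144]
force: [0.8, -0.1, -1.7]
position: [0.5173, 0.079, 0.126]
force: [0.1, -0.2, -0.3]
width: 0.0497
turn deg [-0.    0.03  0.08] then shift mm [113.6 -60.2  -5.4] x_tool [-1.    0.04  0.  ] j6 -1.59 pos [0.5162 0.079  0.1246] F [-0.2 -0.6 -1. ] w 0.0418
```

View pics/p8.png

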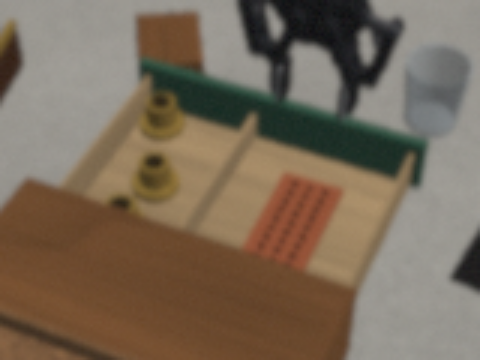

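```bash
python3 -m inch '[[0,[28,-15,0],[0,0,0]],[0,[28,-15,0],[0,0,0]],[0,[28,-15,0],[0,0,0]],[0,[28,-15,0],[0,0,0]],[0,[0,0,0],[0,0,0]],[0,[0,0,0],[0,0,0]],[0,[0,0,28],[0,0,0]],[0,[0,0,28],[0,0,0]],[0,[0,0,20],[0,0,0]],[0,[0,0,0],[0,0,0]]]' |grep -E "pos|^force|wid"; python3 to.py .42 .024 .045 -.045
```

```text
position: [0.3994, 0.0248, 0.045]
force: [-1.1, 0.4, -0.1]
width: -0.0004
turn deg [ 0.08 -0.43  0.09] then shift mm [-20.6   0.1   0. ] x_tool [-1.    0.04  0.  ] j6 -1.75 pos [0.3994 0.0248 0.045 ] F [-1.1  0.4 -0.1] w -0.0004
```

```bash
python3 -m inch '[[0,[-8,0,0],[0,0,0]],[0,[-8,0,0],[0,0,0]],[0,[-5,0,0],[0,0,0]],[0,[-4,0,0],[0,0,0]],[0,[-4,0,0],[0,0,0]],[0,[-4,0,0],[0,0,0]],[0,[-4,0,0],[0,0,0]],[0,[-5,0,0],[0,0,0]],[0,[-6,0,0],[0,0,0]],[0,[-6,0,0],[0,0,0]]]' |grep -E "pos|^force"; python3 -m inch '[[0,[-7,0,0],[0,0,0]],[0,[-7,0,0],[0,0,0]],[0,[-7,0,0],[0,0,0]],[0,[-7,0,0],[0,0,0]],[0,[-7,0,0],[0,0,0]],[0,[-7,0,0],[0,0,0]],[0,[-7,0,0],[0,0,0]],[0,[-7,0,0],[0,0,0]],[0,[-6,0,0],[0,0,0]],[0,[-5,0,0],[0,0,0]]]' |grep -E "pos|^force";python3 - <<'E'
from h import *
snap("scene","p9.png",(150,100,350,250),3)
E
python3 to.py .63 .014 .045 -.045
```

```text
position: [0.4562, 0.0216, 0.0487]
force: [-0.9, 0.1, 0.7]
position: [0.5236, 0.0187, 0.0486]
force: [-1.1, -0.4, 0.8]
turn deg [-0.    0.1   0.07] then shift mm [-105.4    0.2    3.8] x_tool [-1.    0.04  0.  ] j6 -1.7 pos [0.5247 0.0185 0.0488] F [ 1.3 -0.8 -0. ] w 0.0
```

View pics/p9.png

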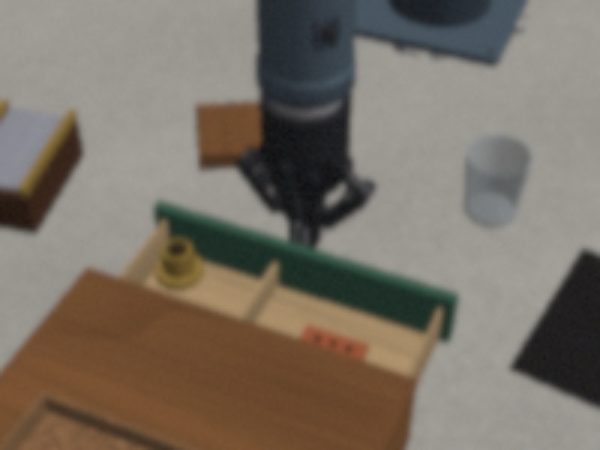

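The drawer is closing cleanly and the couplings are still upright. I'll carry on.

```bash
python3 -m inch '[[0,[-4,0,0],[0,0,0]],[0,[-6,0,0],[0,0,0]],[0,[-7,0,0],[0,0,0]],[0,[-7,0,0],[0,0,0]],[0,[-7,0,0],[0,0,0]],[0,[-7,0,0],[0,0,0]],[0,[-7,0,0],[0,0,0]],[0,[-7,0,0],[0,0,0]],[0,[-6,0,0],[0,0,0]],[0,[-5,0,0],[0,0,0]]]' |grep -E "pos|^force"; python3 -m inch '[[0,[-4,0,0],[0,0,0]],[0,[-4,0,0],[0,0,0]],[0,[-4,0,0],[0,0,0]],[0,[-4,0,0],[0,0,0]],[0,[-4,0,0],[0,0,0]],[0,[-3,0,0],[0,0,0]],[0,[-3,0,0],[0,0,0]],[0,[0,0,0],[0,0,0]]]' |grep -E "pos|^force"; python3 -m inch '[[0,[-2,0,0],[0,0,0]],[0,[-2,0,0],[0,0,0]],[0,[-2,0,0],[0,0,0]],[0,[0,0,0],[0,0,0]],[0,[0,0,0],[0,0,0]]]' |grep -E "pos|^force"
```

```text
position: [0.5867, 0.0158, 0.0487]
force: [-1.5, -1.0, -1.8]
position: [0.6127, 0.0148, 0.0489]
force: [0.6, -0.1, -0.2]
position: [0.6178, 0.0147, 0.0487]
force: [-0.4, 0.5, 0.1]
```

```bash
for i in 1; do python3 -m inch '[[0,[-2,0,0],[0,0,0]],[0,[-2,0,0],[0,0,0]],[0,[-2,0,0],[0,0,0]],[0,[0,0,0],[0,0,0]]]' |grep -E "pos|^force"; python3 -m inch '[[0,[-2,0,0],[0,0,0]],[0,[-2,0,0],[0,0,0]],[0,[0,0,0],[0,0,0]]]' |grep -E "pos|^force"; done
```

```text
position: [0.6226, 0.0144, 0.0485]
force: [-3.1, -0.2, 2.0]
position: [0.6283, 0.014, 0.0487]
force: [1.0, 0.5, 0.1]
```

```bash
python3 -m inch '[[0,[-2,0,0],[0,0,0]],[0,[0,0,0],[0,0,0]],[0,[0,0,0],[0,0,0]]]' |grep -E "pos|^force"; python3 -m inch '[[0,[-2,0,0],[0,0,0]],[0,[0,0,0],[0,0,0]],[0,[0,0,0],[0,0,0]]]' |grep -E "pos|^force"
```

```text
position: [0.6298, 0.014, 0.0486]
force: [-2.6, -0.1, 0.7]
position: [0.6299, 0.014, 0.0485]
force: [-7.5, 0.3, 4.5]
```

Hard stop: the force rises without any travel, so the drawer is home. I'll back off and check.

```bash
python3 -m inch '[[0,[20,0,0],[0,0,0]],[0,[30,0,0],[0,0,0]],[0,[30,0,0],[0,0,0]],[0,[30,0,0],[0,0,0]],[0,[10,0,-30],[0,0,0]],[0,[0,0,-30],[0,0,0]],[0,[0,0,-30],[0,0,0]],[0,[0,0,0],[0,0,0]],[0,[0,0,0],[0,0,0]],[0,[0,0,0],[0,0,0]]]' |grep -E "pos|^force"; python3 - <<'E'
from h import *
o=np.hstack([cv2.resize(bot.read_camera(n),(395,296)) for n in("scene","top")]); cv2.imwrite("pics/end.png",o[...,::-1])
E
```

```text
position: [0.512, 0.0192, 0.1386]
force: [-0.2, 0.4, -0.2]
```

View pics/end.png

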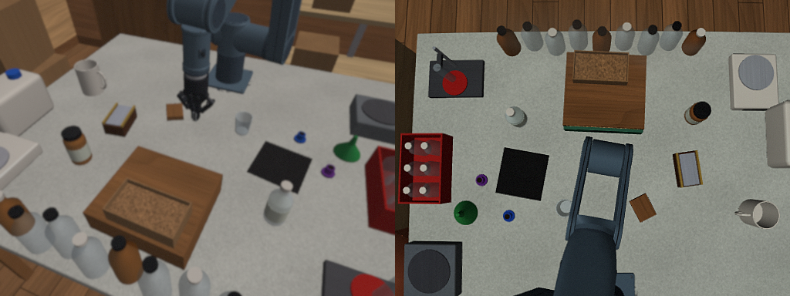

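The drawer is shut (green front flush at top-view (605,130)). The mat is empty, the steel plate is on the stand, and the bystanders haven't moved.

```bash
python3 -c "
from workcell import bot
print(bot.sign_off())"
```

```text
the job is handed in; nothing more can be done
None
```

Job handed in: both copper plates are in the wide bay, all three couplings present are in the narrow bay, the drawer is pushed home to its stop, and the steel plate is still on the stand; the hand-in returned no verdict.

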